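Check the wear of a dressing stone in a bench thickness gauge

TASK

Check how far the dressing stone is worn: lay it along the anvil of the bench gauge with its end right up against the wall at the back of the throat, so that the end is under the spindle, and let go of it. Then take only the ratchet knob on top and turn it clockwise until the spindle grips the stone and the ratchet slips; let it slip about a tenth of a turn (a fifth is too much), without pressing down on the knob or squeezing the stone harder than the ratchet would, and leave the stone clamped there. Leave everything else on the bench where it is.

Things in the scene. Friction and masses are not known exactly. Their poses are not given: they have to be found in the camera images.
- stone_center (a point): Centre of the dressing stone, a dark grey rough bar of square section, 24 x 95 x 24 mm, 0.12 kg, lying loose on the bench to the right of the gauge. Its y axis is along the 95 mm; x and y lie level.
- gauge: Bench gauge, bolted down: dark steel foot 180x70 mm, 12 high, with a grey C-frame. Origin on the bench under the spindle axis; z up; open front to -x, foot from x=-122 to +58 mm. Flat upright throat wall, 44 wide, at x=+12. Frame arm over the axis from z=60 to 80, forward to x=-18 mm. The stone belongs along x at y=0; its centre is at x=-35.5 when its end touches the wall.
- anvil: Ground steel anvil plate on the gauge's foot, 104 mm along x by 36 mm across, from x = -96 to +8 mm. Origin in its top face on the spindle's axis, axes as the gauge's. Its top face lies 17.2 to 18.8 mm above the bench.
- spindle: Upright steel spindle under the frame's arm, with thimble and knob riding on it; the dark contact tip in its lower end, 9 mm across, is screwed in to a depth that differs each time, unmeasured. Its face starts 2.4 to 13.8 mm above where the stone's top will be. Goes down 4 mm per rad (25 mm a turn) of thimble turned clockwise from above, with thimble and knob. Stays where left; turning takes 0.11 N m.
- knob_top (a point): Centre of the top of the ratchet knob, an upright knurled steel cylinder, 16 mm across, 32 high below this point. 2 mm under it is the thimble (18 across, 18 high): not to be gripped. The knob drives the thimble until its torque reaches 0.21 N m (spindle then presses 25 N), then slips. Pushing the knob down adds to the pressure on the stone: 40 N in all is too much.
- ratchet (a joint): How far the ratchet knob has slipped against the thimble, rad, clockwise positive; 0 at the start. Stays 0 while the thimble turns along.
- wood_block: Bystander: wooden block 44 x 85 x 38 mm. Origin under its centre.
- feeler_gauge: Bystander: closed bright steel feeler gauge, 15 x 95 x 12 mm. Origin under its centre.
- nut_m16: Bystander: large hex nut, 24 x 27 x 13 mm. Origin under its centre.
- bolt_m12: Bystander: bolt standing upright on its hex head, 19 x 22 x 48 mm high. Origin under its centre.

How it is judged:
By the outcome, as a careful person would: the job done as asked, in the order asked, and still so for the second after the job is handed in, with the robot touching nothing.
It also fails if it takes over 64 s, if anything falls off the work surface, if the arm or the gripper's body presses on something with over 40 N, if the wrist force passes 120 N, or if a joint passes its speed limit or range.

ROBOT

A 6-joint arm with a two-finger parallel gripper is mounted at the origin on a cart in front of the work surface, level with it; the furniture and walls round the work are solid. World frame = base frame: x ahead of the robot, y to its left, z up, the work surface at z = 0. Lengths are in m, angles in rad, forces in N, time in s.
With the tool pointing down it reaches from about 0.35 to 0.725 m from the base axis. Payload 6 kg.
Tool frame: the origin (TCP) lies on the centre line of the jaws, within the pads' length; the fingertips stand 14 mm ahead of it and the grasp point (between the pads) lies 5 mm behind it; x points along the fingers, z is the direction in which the jaws open and shut, and the axes are right-handed (so a half turn about x gives the same grasp; the last joint's range is limited). The gripper opens to 85 mm and grips with 20 to 120 N. Pads are 22 mm wide; open, the fingers measure 114 mm over their backs; the gripper's body (76 mm by 85 mm) begins 54 mm behind the grasp point. The pads swing forward as they close: fully open they stand 13 mm farther back than shut.
Start: joints at [-0.947, 0.04, 0.085, 0, -1.615, -0.334], TCP at [0.171, -0.575, 0.213] pointing down, gripper open.
Joint ranges: [-2.56, 2.56], [-1.29, 2.01], [-1.08, 1.49], [-3.29, 1.98], [-2.81, -0.18], [-2.99, 2.99]. Speed limits (rad/s): [2.57, 2.57, 3.01, 3.14, 3.14, 3.14].

INTERFACE

Orientations are given as a unit quaternion [w, x, y, z].
In Python, from station import bot gives the robot as it stands.
- The arm moves only by the tool jog_arm, never from a script. Its argument "commands" is one flat list of numbers, 5 for each row, row after row: the closure, from -1 (fully open) to 1 (shut), so that 0 is half open, then the shift along the tool's x, y, z in mm, then the turn about the tool's x in degrees. In form: [claw, x, y, z, roll, claw, x, y, z, roll, ...]. A call has exactly 8 rows; each row is the pose to reach, as a shift and turn from the pose commanded when the call began, along the tool's axes at that moment; what a row does not reach only later rows make up. A row lasts 1/8 s, in which the tool goes at most 62.5 mm and 10.7 degrees, less where a joint would pass 70% of its speed; a pose out of reach is approached as far as the arm can. A call with a gripper value outside its range is refused whole. The fingers move at their own pace and stop on an object; "force" is the grip in N (left out, the last holds). Time passes only in rows, so rows that repeat a pose let the fingers close, or fill a call up. It gives the time, the measured TCP pose, the force and the opening at its end, in the units of the state.
- bot.observe(): the state, without advancing time (a new reading comes with each control period).
- bot.camera(name): name is "side" or "top"; returns the picture (420x560x3 uint8, red, green, blue); there is no depth.
- bot.camera_model(name): a dict with "vfov" (degrees; the focal length in pixels is half the picture's height over the tangent of half this angle, whatever the lens; pixels are square), "cx", "cy" (the principal point, pixels), "R" (3x3) and "t" (3): a world point X has camera coordinates R X + t. Camera axes: x right, y down, z forward; pixel columns grow to the right and rows downward; lengths in m; the calibration is good to about 2 mm. A picture is of the moment at which its call begins. camera_model takes no time and is no camera call.
- bot.finish_job(): hands the job in, once; it reports no verdict.
The state is a dict: "time_s": time; "q": joint angles; "qvel": joint speeds; "effort": joint torques, N m; "ee_pos": TCP position; "ee_rot": TCP orientation; "contact_force": force on the tool from outside, world axes, zero at the start; "torque": the same for the moment, N m; "gripper_width": finger opening in m.
Only numpy, scipy, OpenCV 4.12 (cv2) and the standard library are available. Lean on these libraries where they do the work, as an engineer would, in place of code of your own. Each camera call takes 0.05 s, during which the arm holds its last target. There are 200 camera calls.

## Working session

There is one attempt and no reset: what is moved stays moved. The work goes in short steps, Python scripts to look and compute and a tool call to move; the robot and the scene stay as the last step left them, time stands still between calls to the robot, and variables do not carry over. Pictures are saved under pics/ and viewed, about 8 in all and at most 12, crops included, and the job is handed in when it is done.

Besides the shell and the picture viewer there is one more tool, called after ">>>" as name(argument=value, ...) on one line, values as JSON. jog_arm: Moves the arm, as the interface text tells. Its arguments: {"type":"object","properties":{"commands":{"type":"array"},"force":{"type":"number"}},"required":["commands"]}

```bash
mkdir -p pics; ls; python3 - <<'E'
from station import bot
import cv2
for n in ("side","top"):
    cv2.imwrite(f"pics/{n}0.png",bot.camera(n)[:,:,::-1])
    m=bot.camera_model(n);print(n,m)
print(bot.observe())
E
```

```text
pics
side {'vfov': 48.52798259485526, 'cx': 285.8294378750515, 'cy': 205.8109019564468, 'R': array([[ 0.93447008, -0.35541548, -0.0211071 ],
       [-0.20093351, -0.47750453, -0.85534505],
       [ 0.29392413,  0.80353548, -0.51762858]]), 't': array([-0.51834318,  0.16154646,  0.80189141])}
top {'vfov': 56.833926893818294, 'cx': 283.2424381951073, 'cy': 213.12934748876998, 'R': array([[ 0.00862171, -0.99980127, -0.01797437],
       [-0.98396193, -0.00527965, -0.17830041],
       [ 0.17817008,  0.01922335, -0.98381192]]), 't': array([-0.04725694,  0.57510219,  0.84755648])}
{'time_s': 0.1, 'q': array([-9.47300385e-01,  4.07600167e-02,  8.39198340e-02, -3.99329468e-04,
       -1.61552463e+00, -3.33684831e-01]), 'qvel': array([-0.00036934, -0.00086987,  0.00319527,  0.00122786, -0.00153163,
        0.00055699]), 'effort': array([-5.28905512e-03, -3.69342971e+01,  3.48282838e+01,  6.95152044e+00,
       -4.46258680e-03, -1.06264864e-06]), 'ee_pos': array([ 0.17142341, -0.57464714,  0.21228087]), 'ee_rot': array([ 0.42285712, -0.56647673,  0.42225323,  0.56744883]), 'contact_force': array([-0.48206314, -0.17719687, -0.13486564]), 'torque': array([-0.00750237, -0.01266791,  0.00766063]), 'gripper_width': 0.08539514278277129}
```

View pics/top0.png

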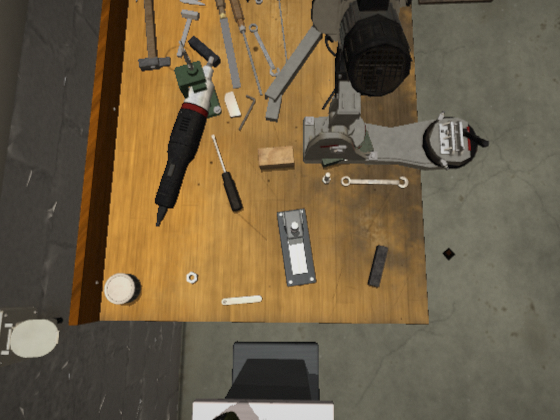

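View pics/side0.png

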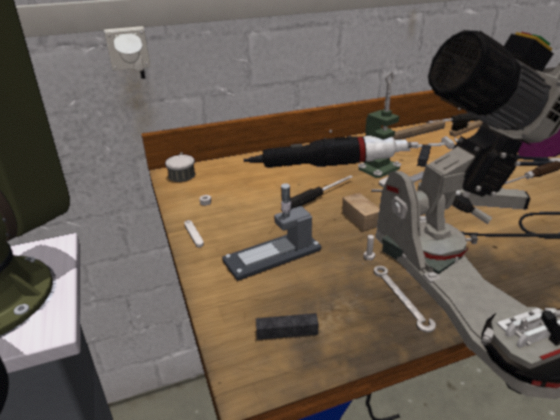

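The top view shows the gauge foot from about (279,212) to (315,285), with the knob near (294,228) and the white anvil near (298,260). The stone is at about (378,266). In the side view the knob top is near (286,187) and the stone near (287,327). Next I'll make enlarged crops for corner picks.

```bash
cat > h.py <<'E'
import numpy as np, cv2
from station import bot
def K(n):
    m=bot.camera_model(n); f=210/np.tan(np.radians(m["vfov"]/2)); return m,f
def ray(n,u,v):
    m,f=K(n); d=m["R"].T@np.array([(u-m["cx"])/f,(v-m["cy"])/f,1]); return -m["R"].T@m["t"],d
def onz(n,u,v,z):
    o,d=ray(n,u,v); return o+d*(z-o[2])/d[2]
def proj(n,X):
    m,f=K(n); c=m["R"]@np.asarray(X,float)+m["t"]; return np.array([f*c[0]/c[2]+m["cx"],f*c[1]/c[2]+m["cy"]])
def tri(u1,u2):
    o1,d1=ray("top",*u1);o2,d2=ray("side",*u2)
    s=np.linalg.lstsq(np.c_[d1,-d2],o2-o1,rcond=None)[0]
    a,b=o1+d1*s[0],o2+d2*s[1]; return (a+b)/2,np.linalg.norm(a-b)
def crop(img,x,y,w,h,s):
    return cv2.resize(img[y:y+h,x:x+w],None,fx=s,fy=s,interpolation=cv2.INTER_CUBIC)
E
python3 - <<'E'
from h import *
t=cv2.imread("pics/top0.png");s=cv2.imread("pics/side0.png")
a=crop(t,270,200,130,95,6); cv2.imwrite("pics/tc.png",a)
b=crop(s,215,175,120,100,4);c=crop(s,245,300,90,50,3)
o=np.zeros((400,770,3),np.uint8);o[:,:480]=b;o[:150,490:760]=c;cv2.imwrite("pics/sc.png",o)
# stone mask
for n,im,(x,y,w,h),z in(("top",t,(350,235,60,65),.024),("side",s,(240,300,100,50),.012)):
    g=im[y:y+h,x:x+w].max(2); m=(g<75).astype(np.uint8)
    nn,l,st,ce=cv2.connectedComponentsWithStats(m); k=1+st[1:,4].argmax()
    p=np.argwhere(l==k)[:,::-1].astype(np.float32)+[x,y]
    r=cv2.minAreaRect(p.astype(np.float32));bp=cv2.boxPoints(r);print(n,st[k],r,[onz(n,*q,z).round(4) for q in bp])
E
```

```text
top [ 18  10  20  42 463] ((377.0882873535156, 265.6470947265625), (11.64171028137207, 40.98851776123047), 14.03624439239502) [array([ 0.4153, -0.2357,  0.024 ]), array([ 0.5072, -0.2616,  0.024 ]), array([ 0.5008, -0.2877,  0.024 ]), array([ 0.4092, -0.2614,  0.024 ])]
side [  16   14   63   26 1344] ((286.4365539550781, 326.6116638183594), (22.514066696166992, 62.34116744995117), 85.91438293457031) [array([ 0.4156, -0.2275,  0.012 ]), array([ 0.5104, -0.2553,  0.012 ]), array([ 0.4934, -0.2993,  0.012 ]), array([ 0.4038, -0.2727,  0.012 ])]
```

View pics/tc.png

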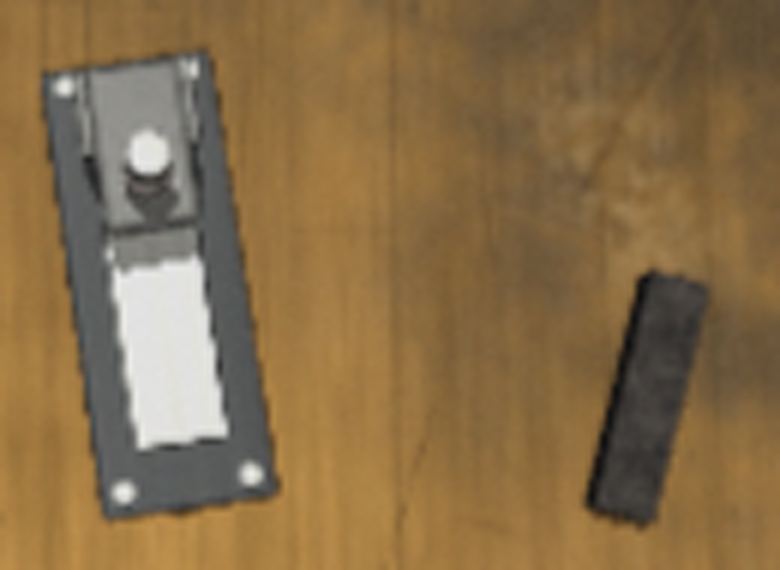

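View pics/sc.png

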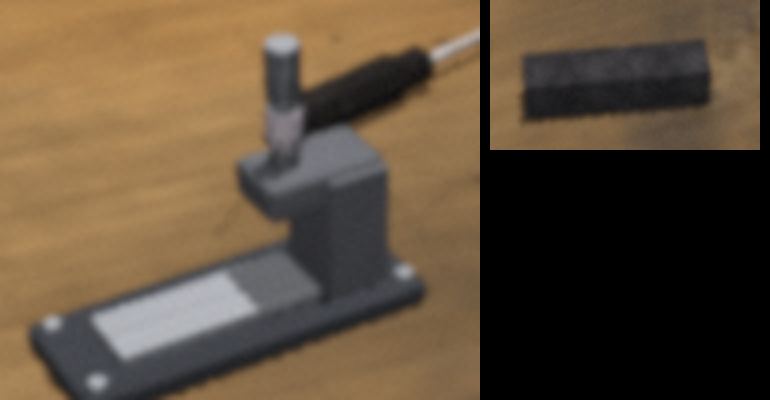

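The top crop (6×, offset 270,200) shows the foot corners at crop (43,72), (211,50), (277,492) and (105,518), and the knob top at (148,152). The stone's top face corners are at (655,275), (708,288), (652,526) and (603,515). The side crop (4×, offset 215,175) shows the knob top centre at (282,44).

```bash
python3 - <<'E'
from h import *
T=lambda x,y:(270+(x+.5)/6-.5,200+(y+.5)/6-.5)
S=lambda x,y:(215+(x+.5)/4-.5,175+(y+.5)/4-.5)
S2=lambda x,y:(245+(x-490+.5)/3-.5,300+(y+.5)/3-.5)
F=[onz("top",*T(*p),.012) for p in((43,72),(211,50),(277,492),(105,518))]
F=np.array(F);print(F.round(4));d=lambda a,b:np.linalg.norm(a-b)
print("foot sizes",d(F[0],F[1]),d(F[1],F[2]),d(F[2],F[3]),d(F[3],F[0]))
ax=(F[0]+F[1]-F[2]-F[3])[:2];ax/=np.linalg.norm(ax);yaw=np.arctan2(ax[1],ax[0])
c=F.mean(0)[:2];org=c+ax*.032
print("foot yaw deg",np.degrees(yaw),"centre",c,"origin",org)
k,e=tri(T(148,152),S(282,44));print("knob",k,e)
FS=np.array([onz("side",*S(*p),.012) for p in((30,333),(424,287))]);print("side foot FL corner, BR corner",FS.round(4))
A=np.array([onz("top",*T(*p),.018) for p in((137,448),(228,436))]);print("anvil front",A.round(4), "local",(A[:,:2]-org)@np.c_[ax,[-ax[1],ax[0]]])
P=np.array([onz("top",*T(*p),.024) for p in((655,275),(708,288),(652,526),(603,515))])
print("stone",P.round(4),P.mean(0),d(P[0],P[1]),d(P[0],P[3]))
Q=np.array([onz("side",*S2(*p),.024) for p in((524,57),(704,41),(710,72),(527,90))])
print("stone side",Q.round(4),Q.mean(0),d(Q[0],Q[1]),d(Q[1],Q[2]))
for R in (P[0]+P[1]-P[2]-P[3],Q[1]+Q[2]-Q[0]-Q[3]):print(np.degrees(np.arctan2(R[1],R[0])))
E
```

```text
[[ 0.5862 -0.0267  0.012 ]
 [ 0.5956 -0.0945  0.012 ]
 [ 0.4201 -0.12    0.012 ]
 [ 0.4096 -0.0529  0.012 ]]
foot sizes 0.0683938737282211 0.1773520050757473 0.0678426876824235 0.17860807894520322
foot yaw deg 8.35650198875525 centre [ 0.50289941 -0.07351023] origin [ 0.53455966 -0.06885961]
knob [ 0.53256054 -0.06752331  0.143835  ] 0.0031296846505832476
side foot FL corner, BR corner [[ 0.406  -0.0574  0.012 ]
 [ 0.5904 -0.0945  0.012 ]]
anvil front [[ 0.4365 -0.0653  0.018 ]
 [ 0.4414 -0.1007  0.018 ]] local [[-0.09649284  0.01781748]
 [-0.0967824  -0.01791568]]
stone [[ 0.5047 -0.267   0.024 ]
 [ 0.4998 -0.2874  0.024 ]
 [ 0.4085 -0.2625  0.024 ]
 [ 0.4124 -0.2439  0.024 ]] [ 0.45636133 -0.26521155  0.024     ] 0.020975675799714964 0.09512234001523408
stone side [[ 0.414  -0.2423  0.024 ]
 [ 0.504  -0.2665  0.024 ]
 [ 0.4979 -0.2876  0.024 ]
 [ 0.4085 -0.2646  0.024 ]] [ 0.45609938 -0.26523528  0.024     ] 0.09322701564289315 0.021970404079815722
-14.647152216214065
-14.71081387446907
```

Both views agree on the stone: centre (0.456, -0.265), long axis at -14.7°. The gauge axis is at about (0.5336, -0.068), yaw 8.4°, with the knob top at z≈0.144. Now the move helper.

```bash
cat >> h.py <<'E'
from scipy.spatial.transform import Rotation as Rt
def st():
    s=bot.observe(); R=Rt.from_quat(np.roll(s["ee_rot"],-1)).as_matrix(); return s,R
def go(p,axis_deg,dt=0):
    """shift (mm, tool axes) and roll (deg) to TCP p with jaws opening across a bar at axis_deg"""
    s,R=st(); d=1000*R.T@(np.asarray(p)-s["ee_pos"])
    ya=np.degrees(np.arctan2(R[1,1],R[0,1]))  # direction of tool y; bar lies along tool y
    r=-((axis_deg-ya+90)%180-90)  # tool x down: +roll = clockwise
    print("t",s["time_s"].round(2) if hasattr(s["time_s"],"round") else s["time_s"],"pos",s["ee_pos"].round(4),"tool y deg",ya.round(2),"xdir",R[:,0].round(3),"q6",s["q"][5].round(3),"w",round(s["gripper_width"],4))
    print("F",s["contact_force"].round(2),"M",s["torque"].round(3),"| shift",d.round(1),"roll",r.round(1))
E
python3 - <<'E'
from h import *
go([.433,-.2591,.10],-14.7)
E
```

```text
t 0.1 pos [ 0.1714 -0.5746  0.2123] tool y deg -163.39 xdir [-0.001  0.002 -1.   ] q6 -0.334 w 0.0854
F [-0.48 -0.18 -0.13] M [-0.008 -0.013  0.008] | shift [ 112.6 -340.9  227.4] roll 31.3
```

>>> jog_arm(commands=[-1,0,-170,114,15,-1,0,-341,227,31.3,-1,0,-341,227,31.3,-1,0,-341,227,31.3,-1,0,-341,227,31.3,-1,60,-341,227,31.3,-1,113,-341,227,31.3,-1,113,-341,227,31.3], force=40)

```text
time_s: 1.1
ee_pos: [0.4333, -0.2579, 0.0974]
ee_rot: [0.559, -0.431, 0.56, 0.433]
contact_force: [0.2, -0.8, 1.3]
gripper_width: 0.0852
```

```bash
python3 - <<'E'
from h import *
go([.433,-.2591,.019],-14.7)
t=bot.camera("top")[:,:,::-1];s=bot.camera("side")[:,:,::-1]
o=np.zeros((500,800,3),np.uint8);a=crop(np.ascontiguousarray(t),320,200,100,125,4);b=crop(np.ascontiguousarray(s),220,240,100,125,4)
o[:,:400]=a;o[:,400:]=b;cv2.imwrite("pics/c1.png",o)
E
```

```text
t 1.1 pos [ 0.4333 -0.2579  0.0974] tool y deg 165.39 xdir [-0.002  0.001 -1.   ] q6 -1.688 w 0.0852
F [ 0.24 -0.75  1.34] M [-0.075 -0.068 -0.01 ] | shift [78.4 -0.2 -1.3] roll 0.1
```

View pics/c1.png

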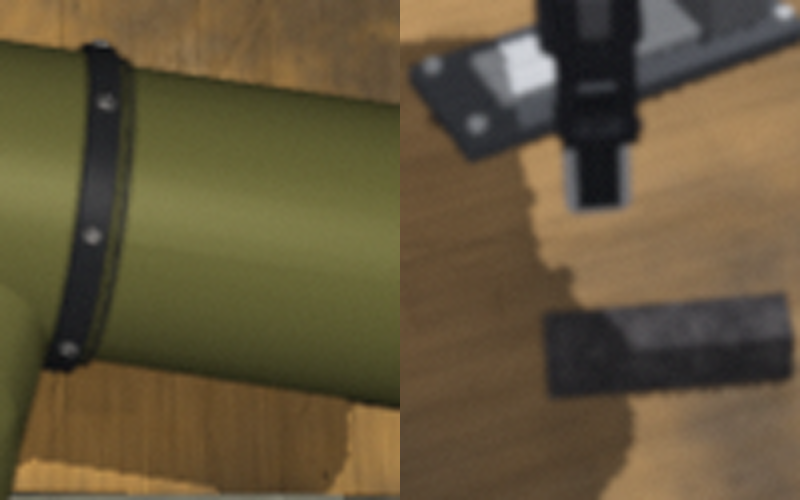

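The side view shows the open gripper above the front part of the stone, as planned. The top camera is blocked by the arm. Descending and closing.

>>> jog_arm(commands=[-1,40,0,-1.3,0,-1,79,0,-1.3,0,-1,79,0,-1.3,0,1,79,0,-1.3,0,1,79,0,-1.3,0,1,79,0,-1.3,0,1,79,0,-1.3,0,1,79,0,-1.3,0], force=40)

```text
time_s: 2.2
ee_pos: [0.4331, -0.2612, 0.0213]
ee_rot: [0.56, -0.432, 0.56, 0.432]
contact_force: [0.3, 0.1, 0.2]
gripper_width: -0.0001
```

```bash
python3 - <<'E'
from h import *
go([.4746,-.0769,.100],8.4)
E
```

```text
t 2.2 pos [ 0.4331 -0.2612  0.0213] tool y deg 165.31 xdir [ 0.  0. -1.] q6 -1.683 w -0.0001
F [0.34 0.09 0.23] M [-0.074  0.045 -0.061] | shift [-78.7   6.6 188.8] roll -23.1
```

The gripper shut completely, so it missed the stone. I'll look before doing anything else.

```bash
python3 - <<'E'
from h import *
t=np.ascontiguousarray(bot.camera("top")[:,:,::-1]);s=np.ascontiguousarray(bot.camera("side")[:,:,::-1])
o=np.zeros((500,800,3),np.uint8);o[:,:400]=crop(t,320,200,100,125,4);o[:,400:]=crop(s,220,240,100,125,4);cv2.imwrite("pics/c2.png",o)
print(proj("side",[.4331,-.2612,.0213]),proj("side",[.4331,-.2612,.007]))
E
```

```text
[271.85911348 324.88353912] [272.20008354 331.61414486]
```

View pics/c2.png

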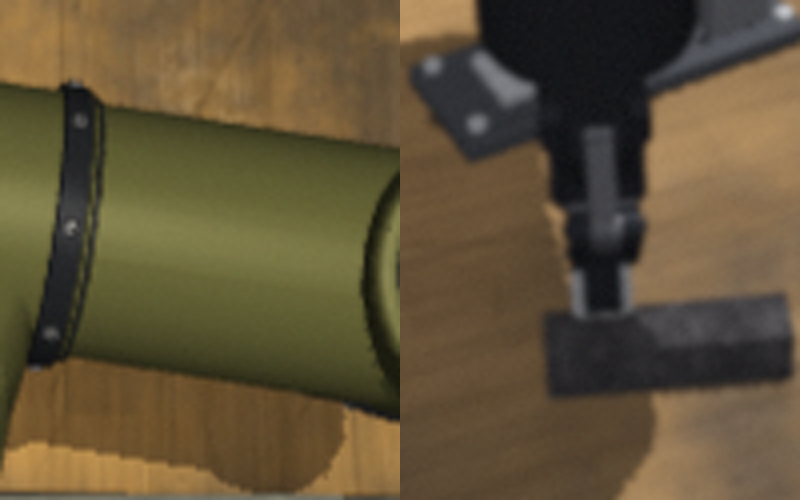

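The fingers stand shut at about pixel (270,319). That is either behind the stone or over it. The stone hasn't moved. I'll compare the fingertip pixels with the predictions for both poses.

```bash
python3 - <<'E'
from h import *
P=lambda x,y:(220+(x-400+.5)/4-.5,240+(y+.5)/4-.5)
def tipmm(pos,yaw,w,back):
    a=np.radians(yaw+90); n=np.array([np.cos(a),np.sin(a),0])
    for sgn in(1,-1): 
        X=np.array(pos)+sgn*n*w-[0,0,.014-back]; print(sgn,X.round(4),"px",proj("side",X).round(1),"crop",((proj("side",X)-[220,240])*4+[400,0]).round(0))
print("pose1");tipmm([.4333,-.2579,.0974],165.4,.0426,.013)
print("pose2");tipmm([.4331,-.2612,.0213],165.3,0,0)
for z in (.024,.03,.035,.04): print("tip px at z",z,onz("side",*P(600,316),z).round(4))
s,R=st();print(R.round(3),s["q"].round(3))
E
```

```text
pose1
1 [ 0.4226 -0.2991  0.0964] px [271.8 306.2] crop [607. 265.]
-1 [ 0.444  -0.2167  0.0964] px [267.1 267.2] crop [589. 109.]
pose2
1 [ 0.4331 -0.2612  0.0073] px [272.2 331.5] crop [609. 366.]
-1 [ 0.4331 -0.2612  0.0073] px [272.2 331.5] crop [609. 366.]
tip px at z 0.024 [ 0.4335 -0.2501  0.024 ]
tip px at z 0.03 [ 0.4317 -0.2559  0.03  ]
tip px at z 0.035 [ 0.4302 -0.2608  0.035 ]
tip px at z 0.04 [ 0.4288 -0.2656  0.04  ]
[[-0.    -0.967  0.254]
 [ 0.     0.254  0.967]
 [-1.     0.     0.   ]] [-0.144 -0.152 -0.453 -0.    -1.271 -1.683]
```

The tip sits about 27 mm higher than predicted in both poses, with zero force and the stone unmoved. So the shut fingers seem to hover over the stone. I'll test by lowering gently in small steps and watching the force.

>>> jog_arm(commands=[1,1,0,0,0,1,2,0,0,0,1,3,0,0,0,1,4,0,0,0,1,5,0,0,0,1,6,0,0,0,1,6,0,0,0,1,6,0,0,0])

```text
time_s: 3.3
ee_pos: [0.4331, -0.2612, 0.0152]
ee_rot: [0.56, -0.432, 0.56, 0.432]
contact_force: [-0.9, 0.2, 0.2]
gripper_width: -0.0001
```

```bash
python3 - <<'E'
from h import *
go([.433,-.2591,.019],-14.7)
s=np.ascontiguousarray(bot.camera("side")[:,:,::-1])
cv2.imwrite("pics/c3.png",crop(s,225,245,100,90,7)); cv2.imwrite("pics/s3.png",s)
E
```

```text
t 3.3 pos [ 0.4331 -0.2612  0.0152] tool y deg 165.3 xdir [ 0.  0. -1.] q6 -1.684 w -0.0001
F [-0.86  0.2   0.21] M [ 0.048 -0.031  0.025] | shift [-3.8  0.6  2. ] roll 0.0
```

View pics/c3.png

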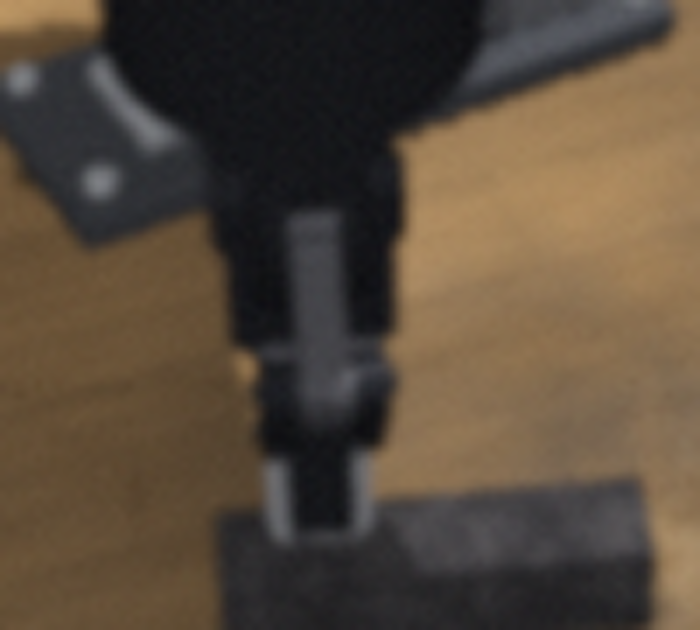

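The tip is at crop (320,540), over the stone's top face, so the fingers really hover above it. The actual tip height is about 25–30 mm above what the pose implies. I'll calibrate by touching down.

>>> jog_arm(commands=[1,0.5,0,0,0,1,1,0,0,0,1,1.5,0,0,0,1,2,0,0,0,1,2.5,0,0,0,1,3,0,0,0,1,3,0,0,0,1,3,0,0,0])

```text
time_s: 4.35
ee_pos: [0.4331, -0.2612, 0.0122]
ee_rot: [0.56, -0.432, 0.56, 0.432]
contact_force: [0.0, -0.1, -0.1]
gripper_width: -0.0001
```

>>> jog_arm(commands=[1,0.7,0,0,0,1,1.4,0,0,0,1,2.1,0,0,0,1,2.8,0,0,0,1,3.4,0,0,0,1,4,0,0,0,1,4,0,0,0,1,4,0,0,0])

```text
time_s: 5.35
ee_pos: [0.433, -0.2612, 0.0082]
ee_rot: [0.56, -0.432, 0.56, 0.432]
contact_force: [-0.6, -0.2, 0.3]
gripper_width: -0.0
```

>>> jog_arm(commands=[1,0.7,0,0,0,1,1.4,0,0,0,1,2.1,0,0,0,1,2.8,0,0,0,1,3.4,0,0,0,1,4,0,0,0,1,4,0,0,0,1,4,0,0,0])

```text
time_s: 6.35
ee_pos: [0.4331, -0.2614, 0.006]
ee_rot: [0.56, -0.432, 0.56, 0.432]
contact_force: [-5.2, 3.4, 11.5]
gripper_width: 0.0002
```

```bash
python3 - <<'E'
from h import *
go([.433,-.2591,.019],-14.7)
s=np.ascontiguousarray(bot.camera("side")[:,:,::-1])
cv2.imwrite("pics/s4.png",s)
a=cv2.imread("pics/s3.png"); o=np.hstack([crop(a,245,290,60,65,6),crop(s,245,290,60,65,6)]);cv2.imwrite("pics/c4.png",o)
E
```

```text
t 6.35 pos [ 0.4331 -0.2614  0.006 ] tool y deg 165.33 xdir [ 0.    -0.001 -1.   ] q6 -1.683 w 0.0002
F [-5.17  3.36 11.54] M [1.46  1.894 0.041] | shift [-13.    0.7   2.2] roll 0.0
```

View pics/c4.png

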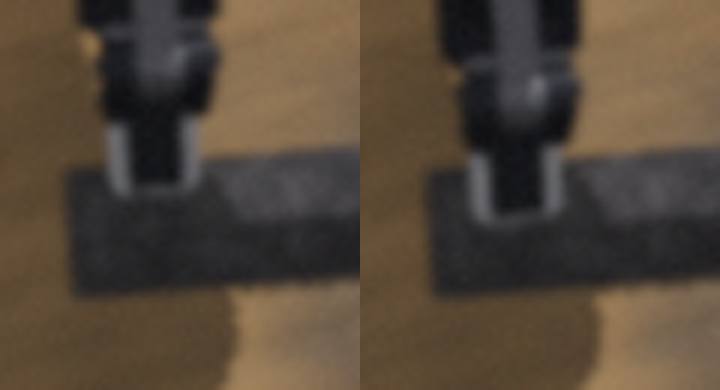

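Touchdown on the stone top (z = 24 mm) came at ee_z ≈ 0.0063. The shut tips are therefore at ee_z + 17.5 mm, where the stated geometry gives ee_z − 14 mm, a difference of about 31.5 mm. The xy position agrees. I'll use this calibration: lift, open, lower to ee_z ≈ -0.0125 and grip.

>>> jog_arm(commands=[1,-20,0,2,0,-1,-20,0,2,0,-1,-20,0,2,0,-1,-20,0,2,0,-1,-20,0,2,0,-1,-20,0,2,0,-1,-20,0,2,0,-1,-20,0,2,0])

```text
time_s: 7.4
ee_pos: [0.4335, -0.2593, 0.0242]
ee_rot: [0.56, -0.432, 0.56, 0.432]
contact_force: [-0.2, -0.4, -0.3]
gripper_width: 0.0852
```

>>> jog_arm(commands=[-1,16,0,0,0,-1,28,0,0,0,-1,36,0,0,0,1,36.5,0,0,0,1,36.5,0,0,0,1,36.5,0,0,0,1,36.5,0,0,0,1,36.5,0,0,0])

```text
time_s: 8.4
ee_pos: [0.434, -0.2594, -0.0117]
ee_rot: [0.56, -0.432, 0.56, 0.432]
contact_force: [0.5, 0.8, 2.9]
gripper_width: 0.0231
```

```bash
python3 - <<'E'
from h import *
go([.4746,-.0769,.06],8.4)
E
```

```text
t 8.4 pos [ 0.434  -0.2594 -0.0117] tool y deg 165.31 xdir [ 0.001 -0.    -1.   ] q6 -1.688 w 0.0231
F [0.46 0.8  2.89] M [ 0.184  0.003 -0.03 ] | shift [-71.7   6.9 186.8] roll -23.1
```

Gripped at 23.1 mm. I'll lift, then carry the stone to a standoff 45 mm in front of its final place, outside the throat, with the yaw aligned.

```bash
python3 - <<'E'
from h import *
go([.4313,-.0833,.035],8.4)
E
```

```text
t 8.4 pos [ 0.434  -0.2594 -0.0117] tool y deg 165.31 xdir [ 0.001 -0.    -1.   ] q6 -1.688 w 0.0231
F [0.46 0.8  2.89] M [ 0.184  0.003 -0.03 ] | shift [-46.8  47.2 169.7] roll -23.1
```

>>> jog_arm(commands=[1,-30,0,0,0,1,-46.8,10,35,0,1,-46.8,25,90,-10,1,-46.8,40,140,-20,1,-46.8,47.2,169.7,-23.1,1,-46.8,47.2,169.7,-23.1,1,-46.8,47.2,169.7,-23.1,1,-46.8,47.2,169.7,-23.1])

```text
time_s: 9.4
ee_pos: [0.4307, -0.0839, 0.0343]
ee_rot: [0.462, -0.535, 0.463, 0.535]
contact_force: [0.3, -0.6, -1.4]
gripper_width: 0.023
```

```bash
python3 - <<'E'
from h import *
go([.4313,-.0833,.0085],8.4)
t=np.ascontiguousarray(bot.camera("top")[:,:,::-1]);s=np.ascontiguousarray(bot.camera("side")[:,:,::-1])
cv2.imwrite("pics/t5.png",t);cv2.imwrite("pics/s5.png",s)
o=np.zeros((600,800,3),np.uint8);o[:,:400]=crop(t,250,190,80,120,5);o[:,400:]=crop(s,220,160,100,150,4);cv2.imwrite("pics/c5.png",o)
E
```

```text
t 9.4 pos [ 0.4307 -0.0839  0.0343] tool y deg -171.69 xdir [-0.001 -0.    -1.   ] q6 -1.697 w 0.023
F [ 0.33 -0.63 -1.41] M [ 0.005  0.076 -0.004] | shift [25.8 -0.7  0.5] roll -0.1
```

View pics/c5.png

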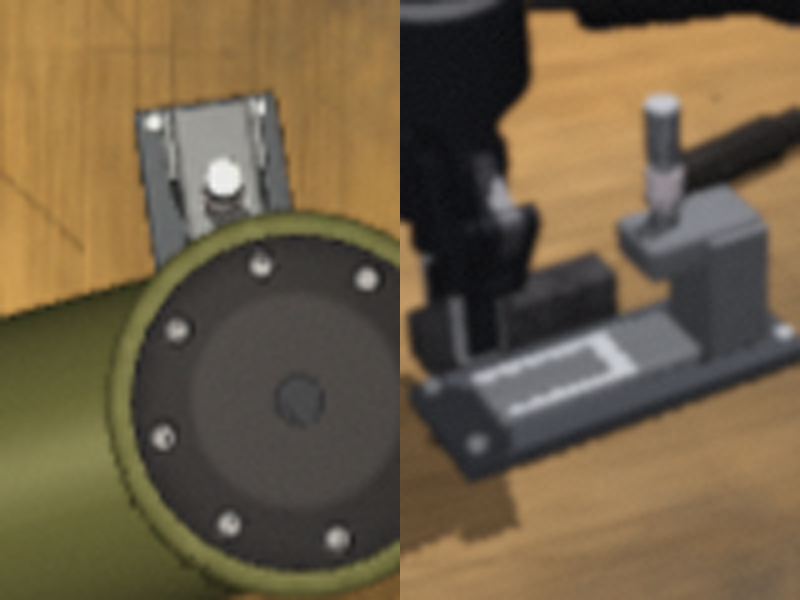

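The right half shows the stone level in the jaws, with its shadow centred on the anvil. The body's right edge is at crop x≈530 and the knob's left edge at x≈645. There is a dark bar at the top of the side view (crop y<25), and I'll check numerically where it could be.

```bash
python3 - <<'E'
from h import *
t=cv2.imread("pics/t5.png");s=cv2.imread("pics/s5.png")
print("side col u=292:",[(v,s[v,292].max()) for v in range(100,176,5)],"row v=150:",[(u,s[150,u].max()) for u in range(240,420,12)])
for z in np.arange(.14,.6,.04):
    X=onz("side",292,162,z);p=proj("top",X).round().astype(int)
    ok=0<=p[0]<560 and 0<=p[1]<420
    print(z.round(2),X.round(3),p,t[p[1],p[0]] if ok else None)
E
```

```text
side col u=292: [(100, np.uint8(141)), (105, np.uint8(137)), (110, np.uint8(146)), (115, np.uint8(98)), (120, np.uint8(98)), (125, np.uint8(81)), (130, np.uint8(83)), (135, np.uint8(80)), (140, np.uint8(94)), (145, np.uint8(75)), (150, np.uint8(40)), (155, np.uint8(24)), (160, np.uint8(16)), (165, np.uint8(127)), (170, np.uint8(194)), (175, np.uint8(197))] row v=150: [(240, np.uint8(25)), (252, np.uint8(33)), (264, np.uint8(44)), (276, np.uint8(37)), (288, np.uint8(44)), (300, np.uint8(39)), (312, np.uint8(37)), (324, np.uint8(24)), (336, np.uint8(26)), (348, np.uint8(22)), (360, np.uint8(75)), (372, np.uint8(195)), (384, np.uint8(168)), (396, np.uint8(131)), (408, np.uint8(140))]
0.14 [0.58  0.024 0.14 ] [250 203] [ 67 126 169]
0.18 [ 0.55  -0.053  0.18 ] [287 214] [151 156 156]
0.22 [ 0.521 -0.13   0.22 ] [328 226] [ 72 132 174]
0.26 [ 0.491 -0.207  0.26 ] [375 240] [ 78 128 159]
0.3 [ 0.461 -0.284  0.3  ] [428 256] [105 123 126]
0.34 [ 0.432 -0.361  0.34 ] [491 274] [112 130 132]
0.38 [ 0.402 -0.438  0.38 ] [563 296] None
0.42 [ 0.372 -0.516  0.42 ] [650 321] None
0.46 [ 0.342 -0.593  0.46 ] [755 352] None
0.5 [ 0.313 -0.67   0.5  ] [883 390] None
0.54 [ 0.283 -0.747  0.54 ] [1046  438] None
0.58 [ 0.253 -0.824  0.58 ] [1257  501] None
```

The bar is the die grinder lying on the bench (v 145–162 in the first view too), so it isn't an obstacle. Lowering to touch the anvil outside the throat.

>>> jog_arm(commands=[1,14,-0.7,0.5,0,1,25,-0.7,0.5,0,1,26.5,-0.7,0.5,0,1,27,-0.7,0.5,0,1,27.5,-0.7,0.5,0,1,28,-0.7,0.5,0,1,28.5,-0.7,0.5,0,1,28.5,-0.7,0.5,0])

```text
time_s: 10.5
ee_pos: [0.4316, -0.0825, 0.006]
ee_rot: [0.462, -0.535, 0.462, 0.535]
contact_force: [0.3, -0.1, -1.0]
gripper_width: 0.0233
```

>>> jog_arm(commands=[1,0.3,0,0,0,1,0.6,0,0,0,1,0.9,0,0,0,1,1.2,0,0,0,1,1.5,0,0,0,1,1.5,0,0,0,1,1.5,0,0,0,1,1.5,0,0,0])

```text
time_s: 11.5
ee_pos: [0.4319, -0.0827, 0.0058]
ee_rot: [-0.462, 0.536, -0.462, -0.535]
contact_force: [-4.6, 2.1, 9.1]
gripper_width: 0.0232
```

Contact with the anvil at 9 N. I'll back off 1.6 mm to hover and slide toward the wall along tool −y, stopping short.

>>> jog_arm(commands=[1,-1.6,0,0,0,1,-1.6,-12,0,0,1,-1.6,-24,0,0,1,-1.6,-34,0,0,1,-1.6,-39,0,0,1,-1.6,-40,0,0,1,-1.6,-41,0,0,1,-1.6,-41,0,0])

```text
time_s: 12.5
ee_pos: [0.472, -0.0765, 0.006]
ee_rot: [0.462, -0.535, 0.462, 0.535]
contact_force: [-0.1, -1.0, -1.4]
gripper_width: 0.0237
```

>>> jog_arm(commands=[1,0,-0.8,0,0,1,0,-1.6,0,0,1,0,-2.4,0,0,1,0,-3.2,0,0,1,0,-4,0,0,1,0,-4.5,0,0,1,0,-4.5,0,0,1,0,-4.5,0,0])

```text
time_s: 13.5
ee_pos: [0.4733, -0.0765, 0.0059]
ee_rot: [0.46, -0.533, 0.464, 0.537]
contact_force: [-16.9, 1.0, 10.1]
gripper_width: 0.023
```

```bash
python3 - <<'E'
from h import *
go([.4746,-.0769,.006],8.4)
s=np.ascontiguousarray(bot.camera("side")[:,:,::-1])
cv2.imwrite("pics/s6.png",s);cv2.imwrite("pics/c6.png",crop(s,225,170,105,110,5.4))
E
```

```text
t 13.5 pos [ 0.4733 -0.0765  0.0059] tool y deg -171.6 xdir [-0.008 -0.001 -1.   ] q6 -1.685 w 0.023
F [-16.94   0.99  10.08] M [0.627 5.257 0.18 ] | shift [-0.1 -1.2 -0.6] roll -0.0
```

View pics/c6.png

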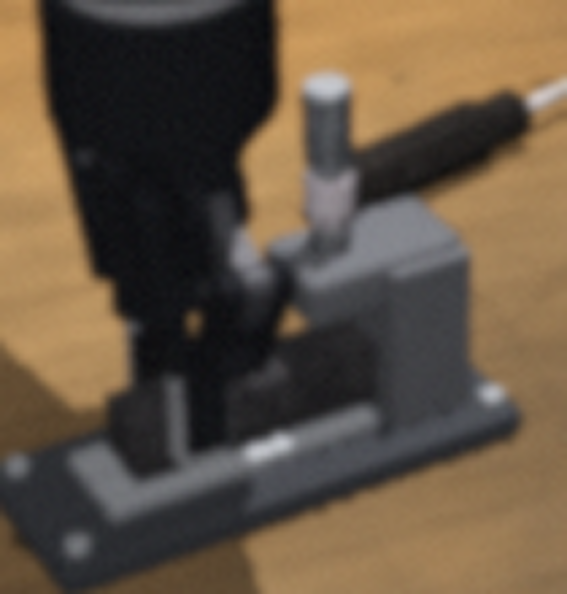

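The side crop shows the stone's far end adjoining the throat wall at about crop (383,360). The moment arm of 0.35 m also matches contact at stone height, not at the frame arm. I'll relax the push slightly and open.

>>> jog_arm(commands=[1,0,1.0,0,0,1,0.3,1.5,0,0,-1,0.3,1.5,0,0,-1,0.3,1.5,0,0,-1,0.3,1.5,0,0,-1,0.3,1.5,0,0,-1,0.3,1.5,0,0,-1,0,6,0,0])

```text
time_s: 14.55
ee_pos: [0.4705, -0.0768, 0.006]
ee_rot: [0.462, -0.535, 0.462, 0.535]
contact_force: [-0.1, -0.8, 0.2]
gripper_width: 0.0853
```

>>> jog_arm(commands=[-1,-20,8,0,0,-1,-75,8,0,0,-1,-130,8,0,0,-1,-160,8,0,0,-1,-160,8,0,0,-1,-160,8,0,0,-1,-160,8,0,0,-1,-160,8,0,0])

```text
time_s: 15.55
ee_pos: [0.4624, -0.078, 0.1652]
ee_rot: [0.462, -0.535, 0.462, 0.536]
contact_force: [0.1, -0.3, 0.1]
gripper_width: 0.0851
```

```bash
python3 - <<'E'
from h import *
s=np.ascontiguousarray(bot.camera("side")[:,:,::-1]);t=np.ascontiguousarray(bot.camera("top")[:,:,::-1])
cv2.imwrite("pics/s7.png",s);cv2.imwrite("pics/t7.png",t)
go([.5336,-.0682,.15],8.4)
o=np.zeros((550,800,3),np.uint8);o[:,:525]=crop(s,225,170,105,110,5)[:, :525];o[:480,530:800]=crop(t,260,195,67,120,4)[:, :270] if 0 else cv2.resize(t[195:315,260:327],(270,480));cv2.imwrite("pics/c7.png",o)
E
```

```text
t 15.65 pos [ 0.4625 -0.078   0.1656] tool y deg -171.6 xdir [-0.001 -0.    -1.   ] q6 -1.689 w 0.0856
F [-0.31 -0.34  0.86] M [ 0.024 -0.037  0.018] | shift [ 15.5 -71.8  -0.7] roll 0.0
```

View pics/c7.png

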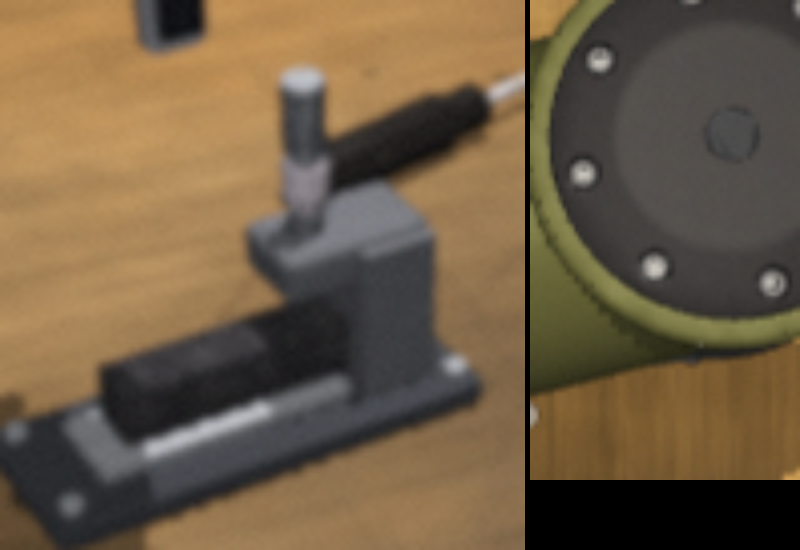

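The stone lies along the anvil, with its front end at crop (100–130, 372–440) and its far end into the throat at the wall. I'll check the front end position numerically.

```bash
python3 - <<'E'
from h import *
P=lambda x,y:(225+(x+.5)/5-.5,170+(y+.5)/5-.5)
o=np.array([.5336,-.0682]);a=np.radians(8.4);M=np.array([[np.cos(a),np.sin(a)],[-np.sin(a),np.cos(a)]])
def loc(p,z): return (M@(onz("side",*P(*p),z)[:2]-o)*1000).round(1)
print("stone front far top",loc((101,371),.042),"near top",loc((118,395),.042),"near bottom",loc((131,441),.018))
print("anvil front far",loc((66,426),.018),"near",loc((112,478),.018),"foot front near",loc((66,549),.012))
print("knob top",onz("side",*P(302,80),.1438))
s=cv2.imread("pics/s7.png")
E
```

```text
stone front far top [-85.2   9.4] near top [-86.1  -7.2] near bottom [-81.5  -5.2]
anvil front far [-98.4  15.5] near [-96.8 -21.3] foot front near [-124.7  -42.1]
knob top [ 0.5307752  -0.06726824  0.1438    ]
```

The stone's front end reads about -82.5 mm after correcting for the anvil bias, against -83 expected, so it is at the wall. Now I'll go over the knob and wind the wrist counter-clockwise, so the whole clockwise turn fits in one grip.

>>> jog_arm(commands=[-1,0,-20,0,-10.6,-1,0,-50,0,-21.2,-1,0,-70.3,0,-31.8,-1,0,-70.3,0,-42.4,-1,0,-70.3,0,-53,-1,0,-70.3,0,-63.6,-1,0,-70.3,0,-74.2,-1,0,-70.3,0,-84.8])

```text
time_s: 16.65
ee_pos: [0.5322, -0.0677, 0.1658]
ee_rot: [-0.022, -0.707, -0.022, 0.707]
contact_force: [-0.0, -0.0, -0.5]
gripper_width: 0.0854
```

>>> jog_arm(commands=[-1,0,0,0,-10.6,-1,0,0,0,-21.2,-1,0,0,0,-31.8,-1,0,0,0,-42.4,-1,0,0,0,-53,-1,0,0,0,-63.6,-1,0,0,0,-74.2,-1,0,0,0,-84.8])

```text
time_s: 17.65
ee_pos: [0.5322, -0.0677, 0.1658]
ee_rot: [-0.493, -0.507, -0.493, 0.507]
contact_force: [-0.2, 0.5, -1.3]
gripper_width: 0.086
```

>>> jog_arm(commands=[-1,0,0,0,-10.6,-1,0,0,0,-21.2,-1,0,0,0,-31.8,-1,0,0,0,-42.4,-1,0,0,0,-53,-1,0,0,0,-63.6,-1,0,0,0,-64,-1,0,0,0,-64])

```text
time_s: 18.65
ee_pos: [0.5322, -0.0677, 0.1659]
ee_rot: [0.686, 0.172, 0.686, -0.172]
contact_force: [0.1, 0.3, 0.2]
gripper_width: 0.0856
```

```bash
python3 - <<'E'
from h import *
go([.532,-.0678,.1015],8.4)
E
```

```text
t 18.65 pos [ 0.5322 -0.0677  0.1659] tool y deg 61.81 xdir [-0.  0. -1.] q6 2.401 w 0.0856
F [0.15 0.31 0.25] M [ 0.011  0.054 -0.005] | shift [64.4 -0.2 -0.1] roll 53.4
```

>>> jog_arm(commands=[-1,25,0,0,0,-1,50,0,0,0,-1,62.4,0,0,0,-1,62.4,0,0,0,1,62.4,0,0,0,1,62.4,0,0,0,1,62.4,0,0,0,1,62.4,0,0,0], force=60)

```text
time_s: 19.65
ee_pos: [0.5328, -0.0678, 0.1043]
ee_rot: [0.687, 0.171, 0.686, -0.171]
contact_force: [3.9, -2.9, 2.9]
gripper_width: 0.0139
```

```bash
cat > chk.py <<'E'
from h import *
go([.532,-.0678,.1015],8.4)
s=np.ascontiguousarray(bot.camera("side")[:,:,::-1]);import sys;cv2.imwrite(f"pics/{sys.argv[1]}.png",s)
E
python3 chk.py k0
```

```text
t 19.65 pos [ 0.5328 -0.0678  0.1043] tool y deg 62.0 xdir [ 0.002 -0.    -1.   ] q6 2.405 w 0.0139
F [ 3.9  -2.89  2.91] M [-0.651 -0.934 -0.061] | shift [ 2.8 -0.4 -0.8] roll 53.6
```

>>> jog_arm(commands=[1,-0.4,0,0.8,0,1,-0.05,0,0.8,5,1,0.3,0,0.8,10,1,0.65,0,0.8,15,1,1.0,0,0.8,20,1,1.35,0,0.8,25,1,1.7,0,0.8,30,1,1.7,0,0.8,30])

```text
time_s: 20.7
ee_pos: [0.5332, -0.0681, 0.1022]
ee_rot: [0.619, 0.343, 0.618, -0.342]
contact_force: [1.6, 0.3, 0.8]
gripper_width: 0.014
```

```bash
python3 chk.py k1
```

```text
t 20.7 pos [ 0.5332 -0.0681  0.1022] tool y deg 32.05 xdir [ 0.  0. -1.] q6 1.883 w 0.014
F [1.63 0.35 0.79] M [-0.052 -0.294 -0.035] | shift [ 0.7 -0.8 -0.8] roll 23.6
```

>>> jog_arm(commands=[1,0.17,0,0,2.5,1,0.35,0,0,5,1,0.52,0,0,7.5,1,0.7,0,0,10,1,0.87,0,0,12.5,1,1.05,0,0,15,1,1.22,0,0,17.5,1,1.4,0,0,20])

```text
time_s: 21.75
ee_pos: [0.5332, -0.0681, 0.1008]
ee_rot: [0.55, 0.445, 0.55, -0.445]
contact_force: [1.4, -0.1, -0.1]
gripper_width: 0.0135
```

```bash
python3 chk.py k2; python3 - <<'E'
from h import *
a=[cv2.imread(f"pics/k{i}.png",0).astype(np.float32) for i in range(3)]
# vertical profile of the strip through thimble/spindle column
for i in a: print(i[196:224,282:290].mean(1).round(0).astype(int))
E
```

```text
t 21.75 pos [ 0.5332 -0.0681  0.1008] tool y deg 12.04 xdir [ 0. -0. -1.] q6 1.534 w 0.0135
F [ 1.44 -0.14 -0.07] M [-0.192 -0.359  0.112] | shift [-0.7 -1.1 -0.5] roll 3.6
[ 64  64  64  64  71  86 102 120 130 129 128 127 126 120 111 101  92  78
  68  64  69  73  74  74  74  74  73  69]
[ 69  72  75  73  71  74  85 102 120 130 130 128 127 126 123 114 102  87
  73  66  69  72  74  74  74  75  74  70]
[ 53  54  61  71  77  77  81  95 114 128 131 128 126 126 124 116 104  88
  72  66  68  73  74  74  74  75  73  70]
```

While turning, the torque is +0.112 N·m (free turning is 0.11), and the thimble rides down with the knob. I'll continue in 20° steps with a slight upward bias.

>>> jog_arm(commands=[1,0,0,0,2.5,1,0,0,0,5,1,0.1,0,0,7.5,1,0.3,0,0,10,1,0.5,0,0,12.5,1,0.65,0,0,15,1,0.8,0,0,17.5,1,1.0,0,0,20])

```text
time_s: 22.8
ee_pos: [0.5331, -0.0681, 0.0995]
ee_rot: [0.464, 0.534, 0.464, -0.533]
contact_force: [2.0, -0.7, 0.3]
gripper_width: 0.0136
```

```bash
python3 chk.py k3
```

```text
t 22.8 pos [ 0.5331 -0.0681  0.0995] tool y deg -7.95 xdir [ 0.  0. -1.] q6 1.185 w 0.0136
F [ 2.02 -0.68  0.29] M [-0.29  -0.67   0.106] | shift [-2.  -1.2 -0.2] roll -16.3
```

>>> jog_arm(commands=[1,0.17,0,0,2.5,1,0.35,0,0,5,1,0.52,0,0,7.5,1,0.7,0,0,10,1,0.87,0,0,12.5,1,1.05,0,0,15,1,1.22,0,0,17.5,1,1.4,0,0,20])

```text
time_s: 23.85
ee_pos: [0.5331, -0.0682, 0.0981]
ee_rot: [0.365, 0.606, 0.364, -0.606]
contact_force: [2.4, -1.0, -0.3]
gripper_width: 0.0136
```

```bash
python3 chk.py k4
```

```text
t 23.85 pos [ 0.5331 -0.0682  0.0981] tool y deg -27.93 xdir [ 0. -0. -1.] q6 0.836 w 0.0136
F [ 2.39 -1.   -0.32] M [-0.399 -0.777  0.082] | shift [-3.4 -1.2  0.2] roll -36.3
```

>>> jog_arm(commands=[1,0.17,0,0,2.5,1,0.35,0,0,5,1,0.52,0,0,7.5,1,0.7,0,0,10,1,0.87,0,0,12.5,1,1.05,0,0,15,1,1.22,0,0,17.5,1,1.4,0,0,20])

```text
time_s: 24.9
ee_pos: [0.5331, -0.0682, 0.0967]
ee_rot: [0.254, 0.66, 0.254, -0.66]
contact_force: [2.7, -2.1, -0.7]
gripper_width: 0.0139
```

```bash
python3 chk.py k5
```

```text
t 24.9 pos [ 0.5331 -0.0682  0.0967] tool y deg -47.92 xdir [ 0. -0. -1.] q6 0.487 w 0.0139
F [ 2.75 -2.07 -0.66] M [-0.526 -0.759  0.103] | shift [-4.8 -1.   0.5] roll -56.3
```

>>> jog_arm(commands=[1,0.17,0,0,2.5,1,0.35,0,0,5,1,0.52,0,0,7.5,1,0.7,0,0,10,1,0.87,0,0,12.5,1,1.05,0,0,15,1,1.22,0,0,17.5,1,1.4,0,0,20])

```text
time_s: 25.95
ee_pos: [0.5331, -0.0683, 0.0953]
ee_rot: [0.136, 0.694, 0.135, -0.694]
contact_force: [2.3, -2.2, -0.7]
gripper_width: 0.0139
```

```bash
python3 chk.py k6
```

```text
t 25.95 pos [ 0.5331 -0.0683  0.0953] tool y deg -67.91 xdir [ 0. -0. -1.] q6 0.138 w 0.0139
F [ 2.34 -2.19 -0.66] M [-0.622 -0.798  0.111] | shift [-6.2 -0.8  0.8] roll -76.3
```

>>> jog_arm(commands=[1,0.17,0,0,2.5,1,0.35,0,0,5,1,0.52,0,0,7.5,1,0.7,0,0,10,1,0.87,0,0,12.5,1,1.05,0,0,15,1,1.22,0,0,17.5,1,1.4,0,0,20])

```text
time_s: 27.0
ee_pos: [0.533, -0.0683, 0.0939]
ee_rot: [-0.013, -0.707, -0.013, 0.707]
contact_force: [2.7, -2.0, -0.7]
gripper_width: 0.0137
```

```bash
python3 chk.py k7
```

```text
t 27.0 pos [ 0.533  -0.0683  0.0939] tool y deg -87.91 xdir [-0. -0. -1.] q6 -0.211 w 0.0137
F [ 2.65 -1.96 -0.73] M [-0.715 -0.801  0.122] | shift [-7.6 -0.6  1. ] roll 83.7
```

>>> jog_arm(commands=[1,0.17,0,0,2.5,1,0.35,0,0,5,1,0.52,0,0,7.5,1,0.7,0,0,10,1,0.87,0,0,12.5,1,1.05,0,0,15,1,1.22,0,0,17.5,1,1.4,0,0,20])

```text
time_s: 28.05
ee_pos: [0.5329, -0.0683, 0.0925]
ee_rot: [0.11, -0.698, 0.11, 0.699]
contact_force: [1.9, -2.4, -0.8]
gripper_width: 0.0134
```

```bash
python3 chk.py k8;python3 - <<'E'
from h import *
for i in (0,4,8): print(cv2.imread(f"pics/k{i}.png",0)[196:228,282:290].mean(1).round(0).astype(int))
E
```

```text
t 28.05 pos [ 0.5329 -0.0683  0.0925] tool y deg -107.9 xdir [-0. -0. -1.] q6 -0.56 w 0.0134
F [ 1.88 -2.42 -0.81] M [-0.851 -0.794  0.101] | shift [-9.  -0.2  1.1] roll 63.7
[ 64  64  64  64  71  86 102 120 130 129 128 127 126 120 111 101  92  78
  68  64  69  73  74  74  74  74  73  69  66  64  63  62]
[ 32  32  31  35  54  78  85  82  89 104 123 132 130 128 127 125 119 106
  90  78  72  72  74  73  74  74  73  68  66  63  62  62]
[ 68  66  66  67  68  69  70  70  71  72  80  91 107 126 132 130 128 127
 123 115 106  98  86  77  74  75  73  70  66  64  63  62]
```

The thimble has moved down about 12 mm, as expected for 170°. Contact is near, so I'll take smaller steps.

>>> jog_arm(commands=[1,0.1,0,0,1.5,1,0.2,0,0,3,1,0.3,0,0,4.5,1,0.4,0,0,6,1,0.5,0,0,7.5,1,0.6,0,0,9,1,0.7,0,0,10.5,1,0.8,0,0,12])

```text
time_s: 29.1
ee_pos: [0.5329, -0.0682, 0.0918]
ee_rot: [0.184, -0.683, 0.184, 0.683]
contact_force: [1.9, -4.0, -1.2]
gripper_width: 0.0142
```

```bash
python3 chk.py k9
```

```text
t 29.1 pos [ 0.5329 -0.0682  0.0918] tool y deg -120.1 xdir [-0. -0. -1.] q6 -0.773 w 0.0142
F [ 1.88 -3.99 -1.17] M [-1.455 -0.638  0.136] | shift [-9.7  0.1  1. ] roll 51.5
```

>>> jog_arm(commands=[1,0.05,0,0,1,1,0.1,0,0,2,1,0.15,0,0,3,1,0.2,0,0,4,1,0.25,0,0,5,1,0.3,0,0,6,1,0.35,0,0,7,1,0.4,0,0,8])

```text
time_s: 30.15
ee_pos: [0.533, -0.0681, 0.0915]
ee_rot: [-0.231, 0.668, -0.231, -0.668]
contact_force: [0.2, -4.0, 1.7]
gripper_width: 0.0136
```

```bash
python3 chk.py k10
```

```text
t 30.15 pos [ 0.533  -0.0681  0.0915] tool y deg -128.06 xdir [ 0. -0. -1.] q6 -0.912 w 0.0136
F [ 0.23 -4.01  1.66] M [-1.507 -0.227  0.199] | shift [-10.    0.4   1. ] roll 43.5
```

The torque is up to 0.20 N·m and Fz has changed sign, so the spindle has gripped the stone and the slip is about to start or just starting. I'll turn 12° more with no descent.

>>> jog_arm(commands=[1,-0.2,0,0,1.5,1,-0.3,0,0,3,1,-0.3,0,0,4.5,1,-0.3,0,0,6,1,-0.3,0,0,7.5,1,-0.3,0,0,9,1,-0.3,0,0,10.5,1,-0.3,0,0,12])

```text
time_s: 31.2
ee_pos: [0.5329, -0.0681, 0.0916]
ee_rot: [0.299, -0.641, 0.299, 0.641]
contact_force: [1.1, -5.1, 0.1]
gripper_width: 0.0135
```

```bash
python3 chk.py k11
```

```text
t 31.2 pos [ 0.5329 -0.0681  0.0916] tool y deg -140.1 xdir [-0.  0. -1.] q6 -1.122 w 0.0135
F [ 1.09 -5.12  0.13] M [-1.795 -0.325  0.219] | shift [-9.9  0.5  0.8] roll 31.5
```

Slipping at 0.21–0.22 N·m with no axial push, and about 12–16° of slip so far. Another 22° brings it to roughly 36°.

>>> jog_arm(commands=[1,0,0,0,3,1,0,0,0,6,1,0,0,0,9,1,0,0,0,12,1,0,0,0,15,1,0,0,0,18,1,0,0,0,20,1,0,0,0,22])

```text
time_s: 32.25
ee_pos: [0.5329, -0.0681, 0.0916]
ee_rot: [0.416, -0.572, 0.416, 0.572]
contact_force: [0.0, -4.8, -0.5]
gripper_width: 0.0139
```

```bash
python3 chk.py k12; python3 - <<'E'
from h import *
for i in (8,9,10,11,12): print(cv2.imread(f"pics/k{i}.png",0)[204:222,282:290].mean(1).round(0).astype(int))
E
```

```text
t 32.25 pos [ 0.5329 -0.0681  0.0916] tool y deg -162.09 xdir [-0.  0. -1.] q6 -1.506 w 0.0139
F [ 0.04 -4.84 -0.47] M [-1.687 -0.119  0.144] | shift [-9.9  0.7  0.5] roll 9.5
[ 71  72  80  91 107 126 132 130 128 127 123 115 106  98  86  77  74  75]
[ 67  70  78  91 109 126 133 132 129 128 126 120 106  93  82  75  74  75]
[ 73  70  74  88 107 124 132 132 129 128 126 120 111  99  85  77  75  75]
[ 74  74  78  91 108 124 132 131 129 128 125 120 111  98  85  76  76  75]
[ 73  73  76  88 107 124 131 131 129 128 125 120 111  98  85  76  74  75]
```

>>> jog_arm(commands=[-1,0,0,0,22,-1,0,0,0,22,-1,0,0,0,22,-1,0,0,0,22,-1,0,0,0,22,-1,0,0,0,22,-1,0,0,0,22,-1,0,0,0,22])

```text
time_s: 33.3
ee_pos: [0.533, -0.0681, 0.0917]
ee_rot: [0.517, -0.482, 0.517, 0.482]
contact_force: [-0.6, 0.2, 0.4]
gripper_width: 0.0853
```

In that release call I wrongly left a 22° roll in the rows, so the wrist kept turning as the jaws opened. That adds at most about 10° of slip, still well under a fifth of a turn. Now I'll lift clear and check.

>>> jog_arm(commands=[-1,-20,0,0,0,-1,-60,0,0,0,-1,-100,0,0,0,-1,-110,0,0,0,-1,-110,40,0,0,-1,-110,90,0,0,-1,-110,120,0,0,-1,-110,120,0,0])

```text
time_s: 34.3
ee_pos: [0.4124, -0.0596, 0.2032]
ee_rot: [0.518, -0.483, 0.516, 0.482]
contact_force: [-0.4, 0.5, -0.4]
gripper_width: 0.0853
```

```bash
python3 chk.py f; python3 - <<'E'
from h import *
s=cv2.imread("pics/f.png");t=np.ascontiguousarray(bot.camera("top")[:,:,::-1]);cv2.imwrite("pics/tf.png",t)
o=np.zeros((550,800,3),np.uint8);o[:,:525]=crop(s,225,170,105,110,5);o[:480,530:800]=cv2.resize(t[195:315,260:327],(270,480));cv2.imwrite("pics/cf.png",o)
a=cv2.imread("pics/s7.png").astype(int)
d=np.abs(a-s).max(2)[225:262,244:290];print("stone-region diff max/mean",d.max(),d.mean())
for f in("s7","f"):print(cv2.imread(f"pics/{f}.png",0)[180:222,282:288].mean(1).round().astype(int))
E
```

```text
t 34.3 pos [ 0.4124 -0.0596  0.2032] tool y deg 176.06 xdir [ 0.003  0.001 -1.   ] q6 -1.987 w 0.0853
F [-0.39  0.5  -0.41] M [ 0.048 -0.055  0.02 ] | shift [ 102.1 -119.5   -0. ] roll -12.3
stone-region diff max/mean 79 6.456521739130435
[148 148 151 164 179 188 181 158 117  86  71  72  74  74  72  70  69  68
  66  67  74  85 100 118 130 132 130 130 129 123 113 105  97  83  72  67
  68  78  91 107 118 119]
[144 143 142 142 142 143 142 141 144 154 170 180 180 162 125  89  72  66
  65  66  68  70  71  71  70  70  74  85 102 120 128 127 124 124 122 118
 108  98 100 112 119 115]
```

View pics/cf.png

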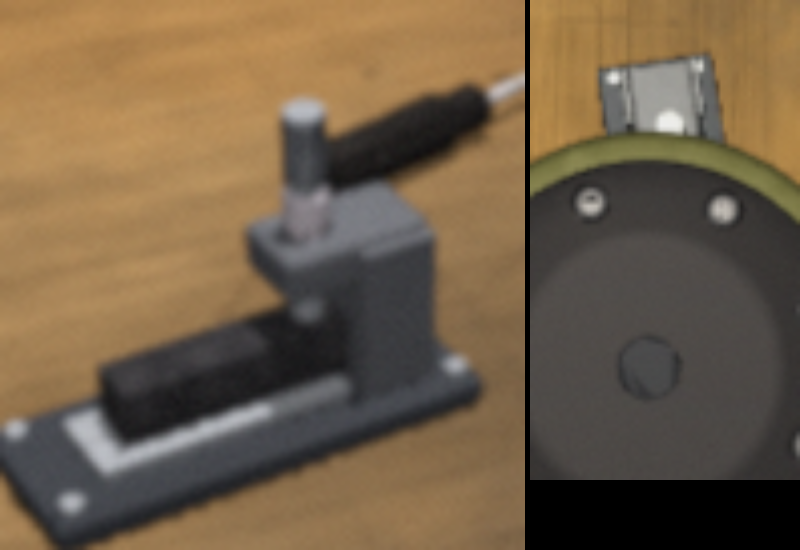

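The spindle is now down on the stone at crop (308,310). The stone is still in its place against the wall, the knob sits about 13 mm lower, and the arm is clear. Handing in.

```bash
python3 -c "
from station import bot
print(bot.finish_job(), bot.observe()['time_s'])"
```

```text
the job is handed in; nothing more can be done
the job is handed in; nothing more can be done
```

The stone is clamped in the gauge with its end against the throat wall. I handed the job in after 34.3 s of the 64 s allowed, with the arm clear of everything.

**What was done:** I laid the stone along the anvil, pushed its end against the wall with about 17 N, and let go. I then gripped only the ratchet knob and turned it clockwise about 190° until the spindle gripped. After that I let the ratchet slip about 34–40° by wrist angle before releasing.

**Last checks:**
- **Torque:** it rose from about 0.11 N·m turning freely to 0.20–0.22 N·m, and the thimble stopped going down. This fits the ratchet slipping. The last reading before release was 0.144 N·m, probably because the wrist was already slowing.
- **Pushing on the knob:** the up-down force I read was never more than about 2 N from contact on.
- **Stone position:** before clamping, its front end measured about 82.5 mm ahead of the axis, against 83 mm expected. The final picture shows the spindle tip on the stone and the stone unmoved by eye.

**What went wrong or disagreed:**
- **First grasp missed:** the fingertips stood about 31 mm higher than the stated tool geometry. I found this by touching the stone's top with the shut fingers at about 11 N, corrected for it, and the second grasp held.
- **Extra turn at release:** I left a 22° roll in the release command, so the wrist kept turning as the jaws opened. I estimate at most 10° more slip, about 35–50° in all. Even if the knob had followed the whole turn, that would be about 62°, still under a fifth of a turn (72°). The slip itself was not measured directly.
- **Other things on the bench:** I didn't knowingly touch anything else there, but did not re-measure where it all lay.

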